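Open the cupboard with the child-safety hook

ROBOT

A 6-joint arm with a two-finger parallel gripper is mounted at the origin on a cart in front of the work surface, level with it; the furniture and walls round the work are solid. World frame = base frame: x ahead of the robot, y to its left, z up, the work surface at z = 0. Lengths are in m, angles in rad, forces in N, time in s.
With the tool pointing down it reaches from about 0.425 to 1.125 m from the base axis. Payload 14.9 kg.
Tool frame: the origin (TCP) lies midway between the tips of the shut fingers; the grasp point (between the pads) lies 19 mm behind it; z points along the fingers, y is the line along which they close (so a half turn about z gives the same grasp; the last joint's range is limited). The gripper opens to 91 mm and grips with 3 to 60 N. Pads are 32 mm wide; open, the fingers measure 118 mm over their backs; the gripper's body (76 mm by 178 mm) begins 60 mm behind the grasp point.
Start: joints at [-1.297, 0.379, 1.734, -0, 1.028, -0.033], TCP at [0.211, -0.667, 0.214] pointing down, gripper open.
Joint ranges: [-2.77, 2.77], [-0.74, 2.19], [0, 2.66], [-1.06, 4.2], [0.31, 2.87], [-3.08, 3.08]. Speed limits (rad/s): [1.89, 1.89, 2.39, 3.14, 3.14, 3.14].

INTERFACE

Orientations are given as a unit quaternion [x, y, z, w].
In Python, from plant import sense, get_image, job_done, trace gives the robot as it stands.
- The arm moves only by the shell command python3 -m handwheel 'ROWS' [FORCE]. ROWS is rows parted by semicolons, their numbers by spaces, 1 to 10 of them, each of 5 numbers: dx, dy, dz in m, then a turn about the tool's z in rad, then the finger opening in m; each row shifts and turns the commanded pose from where the row before left it, along the tool's axes as they then stand; what a row does not reach is not made up. A row lasts 1/12 s, in which the tool goes at most 0.0417 m and 0.125 rad, less where a joint would pass 70% of its speed; a pose out of reach is approached as far as the arm can. The fingers move at their own pace and stop on an object; FORCE is the grip in N (left out, the last holds). Time passes only in rows, so rows that do not move let the fingers close. It prints the time, the measured TCP pose, the force, the opening and the grip force at its end.
- sense(): the state, without advancing time (a new reading comes with each control period).
- get_image(name): name is "scene" or "top"; returns a dict with "pixels" (420x560x3 uint8, red, green, blue), "range_z" (420x560 float32, m along the optical axis (not along the pixel's ray), 0 where there is no reading), "mtx" (3x3 intrinsics, pixels), "k1" (the pictures are not rectified: a ray, as slopes to the right and down, at radius r is drawn at 1 + k1 r^2 times it, then the intrinsics apply), "pose" (4x4, takes a point from camera to world coordinates). Camera axes: x right, y down, z forward; pixel columns grow to the right and rows downward; lengths in m; the calibration is good to about 2 mm. A picture is of the moment at which its call begins.
- job_done(): hands the job in; it is judged then, once.
Trained networks look in a picture, given as the dict that the camera call returned (one of the last four; its "shot" number tells which), for a name from the list of things; names that differ only in an ending like _2 or _b are one class to them, and where a whole thing is asked for, a point or a joint stands for the part that bears it (a point fixed in the world has none). Each returns a list of dicts, best first, with "score" (0 to 1); they miss things now and then, are a little off and sometimes report something else, mostly with a low value. They report only what shows in the picture. A call takes as long as a camera call.
- trace(query, picture): "pixels" (420x560 bool, what is visible of it) and "uv" ([column, row] in pixels, amid what is visible of it).
The state is a dict: "clock": time; "joints": joint angles; "dq": joint speeds; "effort": joint torques, N m; "ee_pos": TCP position; "eef_rot": TCP orientation; "contact_force": force on the tool from outside, world axes, zero at the start; "moment": the same for the moment, N m; "width": finger opening in m; "gripper_force": force on a finger pad.
Only numpy, scipy, OpenCV 4.12 (cv2) and the standard library are available. Lean on these libraries where they do the work, as an engineer would, in place of code of your own. Each camera call takes 0.05 s, during which the arm holds its last target. There are 200 camera calls.

TASK

Open the small grey steel cupboard on the worktop: draw its door by the knob until the safety hook inside catches, reach down through the narrow gap behind the door and gently press the sprung hook down, just far enough to free it, then swing the door wide open (at least 65 degrees) and let go. Do not force the door against the hook, do not squash the hook against its stop, and leave the things on and around the cupboard where they are.

Things in the scene. Friction and masses are not known exactly. Their poses are not given: they have to be found in the camera images.
- cupboard: grey sheet-steel cupboard, 130 deep x 220 wide x 170 mm tall, on 12 mm feet, fixed to the worktop. Origin: centre of its underside, on the worktop; x points to its back, y to its left, z up. The door closes its open front, whose plane (the front edge of the 4 mm top sheet) is at x = -65 mm.
- door (a joint): door's opening angle, rad: 0 shut, 1.7 fully open; upright hinge at the left (+y) front edge: the right edge swings out towards the robot, then leftwards (clockwise from above). Stays where left (0.5 N at the knob moves it). With the hook up it is caught at 0.20 to 0.26 rad; at the hook the gap between the top sheet's front edge and the door's inner face is then about 35 mm.
- door_hinge (a point): point on the door's hinge axis, at the height of the door's top edge (168 mm). The door is 12 mm thick, from 1 mm to 206 mm from this axis, its inner face in the plane of the axis, its lower edge 20 mm above the worktop.
- knob (a point): centre of the door's ball knob, 26 mm in diameter, on a 10 mm neck; 34 mm in front of the door's outer face, 30 mm below the door's top edge, 165 mm from the hinge axis.
- latch: slotted latch plate on the door's inner face. Origin: on that face at the door's top edge, 160 mm from the hinge axis; x points from the face into the cupboard, y along the door to the hinge, z up. It carries the white hook: a level arm 20 mm wide, 5 thick, from 2 to 57 mm along x, with an upward barb on its last 10 mm. Where the hook sits: see latch_depth.
- keeper: steel keeper fixed behind the front edge of the cupboard's top: a 50 mm bar, sloping like the slots, that catches the hook's barb. Origin: under the top sheet over the bar's middle. The hook yields downwards from 3 N, spring 450 N/m; clear of the bar after 6 mm (6 N; more while the door is pulled against it); hard stop at 10 mm (7.5 N). Let go, it springs up.
- tape: roll of black tape, 62 mm across, 19 mm high, lying loose on the cupboard's top at the rear left; bystander. Origin: centre of its underside.
- grease: round tin, 103 mm across, 62 mm high, right of the cupboard; bystander. Origin: centre of its underside.
- can: red pump oil can, 80x101x171 mm, right of the cupboard at the back; bystander. Origin: centre of its underside.
- latch_depth (a point): 25.5 mm below the latch's origin, on the door's inner face: middle of the places where the top of the hook's arm may be. It was set at an unknown point of sloping slots: up to 14 mm either way along y, and half as much (up to 7 mm) higher towards the hinge or lower away from it; to be felt or seen. Does not move with the hook.

How it is judged:
By the outcome, as a careful person would: the job done as asked, in the order asked, and still so for the second after the job is handed in, with the robot touching nothing.
It also fails if it takes over 50 s, if anything falls off the work surface, if the arm or the gripper's body presses on something with over 40 N, if the wrist force passes 120 N, or if a joint passes its speed limit or range.

## Working session

There is one attempt and no reset: what is moved stays moved. The work goes in short steps, Python scripts to look and compute and a shell command to move; the robot and the scene stay as the last step left them, time stands still between calls to the robot, and variables do not carry over. Pictures are saved under pics/ and viewed, at most 10 in all, crops included, and the job is handed in when it is done.

```bash
mkdir -p pics; cat > h.py <<'E'
import numpy as np, cv2
from plant import sense, get_image, job_done, trace
def pts(im, mask=None):
    K=im["mtx"];z=im["range_z"];m=(z>0) if mask is None else (mask&(z>0))
    v,u=np.nonzero(m)
    return back(im,u,v,z[v,u])
def back(im,u,v,z):
    K=np.array(im["mtx"]);
    p=cv2.undistortPoints(np.stack([u,v],-1).astype(float).reshape(-1,1,2),K,np.array([im["k1"],0,0,0.])).reshape(-1,2)
    c=np.c_[p*np.asarray(z).reshape(-1,1),z]
    T=np.array(im["pose"]);return c@T[:3,:3].T+T[:3,3]
def proj(im,P):
    T=np.array(im["pose"]);c=(np.atleast_2d(P)-T[:3,3])@T[:3,:3]
    return cv2.projectPoints(c,np.zeros(3),np.zeros(3),np.array(im["mtx"]),np.array([im["k1"],0,0,0.]))[0].reshape(-1,2)
def save(im,n,crop=None,s=1):
    a=im["pixels"][:,:,::-1]
    if crop: a=a[crop[1]:crop[3],crop[0]:crop[2]]
    cv2.imwrite("pics/"+n,cv2.resize(a,None,fx=s,fy=s,interpolation=cv2.INTER_CUBIC))
E
python3 - <<'E'
from h import *
a=get_image("scene");b=get_image("top")
cv2.imwrite("pics/a.png",cv2.resize(np.hstack([a["pixels"],b["pixels"]])[:,:,::-1],(800,300),interpolation=cv2.INTER_AREA))
print(a["pose"],b["pose"],a["mtx"],a["k1"])
for im,nm in((a,"scene"),(b,"top")):
  for q in("cupboard","door","knob","latch","keeper","tape","grease","can"):
    for r in trace(q,im)[:1]:
      P=pts(im,r["pixels"])
      if len(P): print(nm,q,round(r["score"],2),r["uv"],len(P),np.percentile(P,[2,50,98],axis=0).round(3).tolist())
s=sense();print(s["eef_rot"],s["ee_pos"],s["width"])
E
```

```text
[[-0.54596291 -0.40817205  0.73165571 -0.02337672]
 [-0.8378076   0.26420056 -0.4777829   0.52745215]
 [ 0.00171378 -0.87383845 -0.48621335  0.5395085 ]
 [ 0.          0.          0.          1.        ]] [[ 0.00372388 -0.99062447  0.13656241  0.49692907]
 [-0.99995783 -0.0025424   0.00882493  0.11202899]
 [-0.00839499 -0.13658952 -0.99059216  1.02303628]
 [ 0.          0.          0.          1.        ]] [[402.38730368   0.         281.48981577]
 [  0.         402.38730368 215.95735867]
 [  0.           0.           1.        ]] -0.11602890216224565
scene cupboard 0.61 [233.0, 232.6] 10024 [[0.579, 0.102, 0.023], [0.593, 0.233, 0.13], [0.719, 0.318, 0.171]]
scene door 0.62 [248.2, 238.3] 5732 [[0.56, 0.103, 0.021], [0.586, 0.212, 0.103], [0.607, 0.302, 0.168]]
scene knob 0.68 [246.7, 240.1] 5523 [[0.559, 0.106, 0.025], [0.586, 0.212, 0.105], [0.596, 0.302, 0.168]]
scene tape 0.68 [206.1, 196.8] 527 [[0.661, 0.211, 0.131], [0.679, 0.251, 0.183], [0.836, 0.279, 0.188]]
scene grease 0.69 [370.9, 230.1] 1422 [[0.504, -0.163, 0.004], [0.539, -0.097, 0.057], [0.597, -0.07, 0.063]]
scene can 0.74 [334.3, 205.9] 905 [[0.658, -0.134, 0.003], [0.677, -0.097, 0.048], [0.718, -0.077, 0.092]]
top cupboard 0.91 [240.4, 196.6] 6419 [[0.58, 0.097, 0.05], [0.645, 0.192, 0.169], [0.73, 0.307, 0.173]]
top knob 0.56 [245.3, 226.1] 1179 [[0.552, 0.101, 0.03], [0.589, 0.183, 0.149], [0.608, 0.294, 0.17]]
top tape 0.58 [220.6, 180.9] 495 [[0.662, 0.219, 0.169], [0.689, 0.247, 0.187], [0.718, 0.276, 0.191]]
top grease 0.7 [371.6, 240.8] 1442 [[0.508, -0.166, 0.017], [0.552, -0.118, 0.059], [0.598, -0.072, 0.064]]
top can 0.72 [367.9, 182.7] 910 [[0.659, -0.151, 0.011], [0.691, -0.11, 0.07], [0.732, -0.079, 0.146]]
[9.88259725e-01 1.52783231e-01 1.12441831e-05 2.27090483e-05] [ 0.21138856 -0.6673475   0.21398855] 0.09119675806390178
```

View pics/a.png

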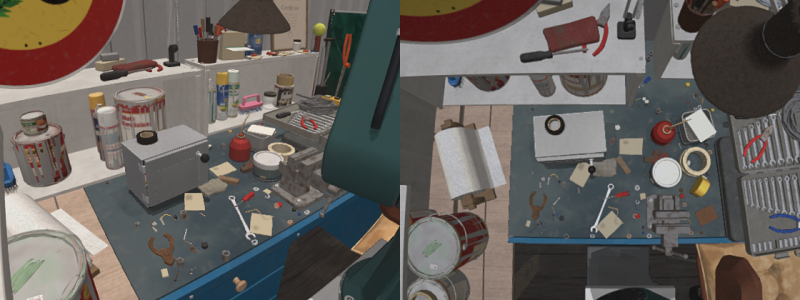

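```bash
python3 - <<'E'
from h import *
for nm in("scene","top"):
  im=get_image(nm)
  P=pts(im);d=P
  # top sheet
  if nm=="top":
    t=d[(abs(d[:,2]-.171)<.005)&(d[:,0]>.54)&(d[:,0]<.76)&(d[:,1]>.05)&(d[:,1]<.35)]
    r=cv2.minAreaRect(t[:,:2].astype(np.float32));print("top rect",r,cv2.boxPoints(r).round(3).tolist(),np.median(t[:,2]))
  # door outer face
  f=d[(d[:,2]>.03)&(d[:,2]<.16)&(d[:,0]>.55)&(d[:,0]<.62)&(d[:,1]>.1)&(d[:,1]<.31)]
  best=None;rng=np.random.default_rng(0)
  for _ in range(500):
    i,j=rng.choice(len(f),2);n=np.array([-(f[j,1]-f[i,1]),f[j,0]-f[i,0]]);L=np.hypot(*n)
    if L<.05: continue
    n/=L;res=abs((f[:,:2]-f[i,:2])@n);c=(res<.003).sum()
    if best is None or c>best[0]: best=(c,res<.003)
  g=f[best[1]];A=np.polyfit(g[:,1],g[:,0],1);print(nm,"face x=",A,"yaw",np.arctan(A[0]),g[:,1].min(),g[:,1].max(),len(g),len(f))
  k=d[(d[:,2]>.11)&(d[:,2]<.165)&(d[:,1]>.08)&(d[:,1]<.2)]
  dist=(A[0]*k[:,1]+A[1]-k[:,0])/np.hypot(1,A[0]);k=k[(dist>.015)&(dist<.06)]
  print("knob",len(k),k.mean(0),k.min(0),k.max(0))
  # sphere fit
  from scipy.optimize import least_squares
  if len(k)>10:
    s=least_squares(lambda c:np.linalg.norm(k-c,axis=1)-.013,k.mean(0)+[.005,0,0],loss="soft_l1",f_scale=.002);print(s.x,abs(s.fun).mean())
  if nm=="scene": save(im,"b.png",(150,150,430,360),2.8)
E
```

```text
scene face x= [-0.07448654  0.60212602] yaw -0.07434923903576549 0.10009495805477214 0.30399650644123044 4377 4886
knob 136 [0.55329241 0.13992909 0.14232838] [0.54419285 0.12616049 0.12698439] [0.57546072 0.15002456 0.15152424]
[0.55906192 0.13572916 0.13832976] 0.000757856043990303
top rect ((0.6594904065132141, 0.20290331542491913), (0.14533574879169464, 0.21916458010673523), 4.496821403503418) [[0.578000009059906, 0.3059999942779541], [0.5960000157356262, 0.08799999952316284], [0.7409999966621399, 0.0989999994635582], [0.7229999899864197, 0.3179999887943268]] 0.16977782383510448
top face x= [-0.07637064  0.60181418] yaw -0.07622268418373772 0.10022376378080149 0.2998206580304573 489 633
knob 112 [0.55903642 0.1348341  0.14640425] [0.5465934  0.12339221 0.13755404] [0.57611985 0.14579959 0.15530542]
[0.5588659  0.13500545 0.13819578] 0.0012067389690551024
```

View pics/b.png

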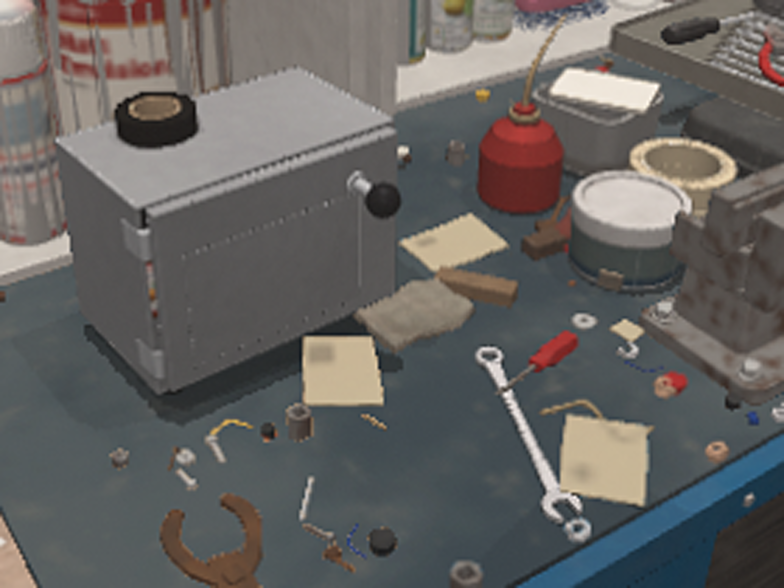

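Knob is near scene pixel (286,221), the door is shut, and the tape, tin and red can are clear of the front. I'll check heights along the transfer path next.

```bash
python3 - <<'E'
from h import *
a=np.array([.211,-.667]);b=np.array([.559,.1355]);L=np.linalg.norm(b-a);d=(b-a)/L
for n in("scene","top"):
  P=pts(get_image(n));r=P[:,:2]-a;s=r@d;w=abs(r@[-d[1],d[0]])
  for k in np.arange(0.15,L+.1,.1):
    m=(abs(s-k)<.05)&(w<.13);print(n,round(k,2),m.sum(),np.percentile(P[m,2],[50,99,100]).round(3) if m.any() else"")
E
```

```text
scene 0.15 316 [-0.177 -0.155 -0.154]
scene 0.25 1234 [-0.192 -0.158 -0.046]
scene 0.35 1025 [-0.736 -0.014 -0.002]
scene 0.45 1121 [-0.014  0.004  0.049]
scene 0.55 2563 [0.035 0.149 0.15 ]
scene 0.65 5668 [0.025 0.148 0.15 ]
scene 0.75 3177 [-0.     0.017  0.022]
scene 0.85 4551 [0.006 0.171 0.172]
scene 0.95 6696 [0.072 0.171 0.172]
top 0.15 2178 [0.076 0.095 0.099]
top 0.25 4483 [0.075 0.146 0.153]
top 0.35 4184 [0.049 0.093 0.097]
top 0.45 3121 [0.001 0.063 0.067]
top 0.55 3720 [0.064 0.151 0.163]
top 0.65 4846 [0.014 0.149 0.151]
top 0.75 3917 [0.    0.018 0.023]
top 0.85 4204 [0.002 0.172 0.174]
top 0.95 4914 [0.167 0.173 0.175]
```

```bash
python3 -m handwheel '0 0 -.03 .116 .091;0 0 -.03 .116 .091' 15
```

```text
clock: 1.27
ee_pos: [0.2111, -0.6663, 0.2729]
eef_rot: [0.999, 0.035, -0.0, -0.002]
contact_force: [0.1, -1.0, 0.2]
width: 0.0909
gripper_force: 0.0
```

```bash
R='.0185 -.0352 0 0 .091'; python3 -m handwheel '.0185 -.0352 0 0 .091;.0185 -.0352 0 0 .091;.0185 -.0352 0 0 .091;.0185 -.0352 0 0 .091;.0185 -.0352 0 0 .091;.0185 -.0352 0 0 .091;.0185 -.0352 0 0 .091;.0185 -.0352 0 0 .091;.0185 -.0352 0 0 .091;.0185 -.0352 0 0 .091' && python3 -m handwheel '.0185 -.0352 0 0 .091;.0185 -.0352 0 0 .091;.0185 -.0352 0 0 .091;.0185 -.0352 0 0 .091;.0185 -.0352 0 0 .091;.0185 -.0352 0 0 .091;.0185 -.0352 0 0 .091;.0185 -.0352 0 0 .091;.0185 -.0352 0 0 .091;.0185 -.0352 0 0 .091'; python3 -m handwheel '.0185 -.0352 0 0 .091;.0 0 0 0 .091;0 0 0 0 .091'
```

```text
clock: 2.1
ee_pos: [0.3699, -0.3007, 0.2741]
eef_rot: [0.999, 0.037, 0.0, 0.0]
contact_force: [1.1, -0.6, 0.7]
width: 0.0909
gripper_force: 0.0
clock: 2.93
ee_pos: [0.5282, 0.0645, 0.2742]
eef_rot: [0.999, 0.038, 0.0, -0.0]
contact_force: [0.1, -0.8, 0.7]
width: 0.0911
gripper_force: 0.0
clock: 3.18
ee_pos: [0.5438, 0.1004, 0.2737]
eef_rot: [0.999, 0.039, -0.0, 0.0]
contact_force: [-0.5, 0.1, 0.1]
width: 0.091
gripper_force: 0.0
```

```bash
python3 -m handwheel '.0178 -.0338 0 0 .091;0 0 .038 0 .091;0 0 .038 0 .091;0 0 .038 0 .091;0 0 .039 0 .091;0 0 0 0 .091' && python3 -m handwheel '0 0 0 0 .02;0 0 0 0 .02;0 0 0 0 .02;0 0 0 0 .02;0 0 0 0 .02;0 0 0 0 .02;0 0 0 0 .02;0 0 0 0 .02' 12
```

```text
clock: 3.68
ee_pos: [0.5543, 0.1319, 0.1146]
eef_rot: [0.999, 0.037, -0.005, 0.001]
contact_force: [-1.5, -1.0, -1.3]
width: 0.0907
gripper_force: 0.0
clock: 4.35
ee_pos: [0.5589, 0.1339, 0.1212]
eef_rot: [0.999, 0.037, 0.0, -0.0]
contact_force: [-0.3, 0.2, 0.3]
width: 0.0406
gripper_force: 0.0
```

```bash
python3 -m handwheel '0 0 0 0 .02;0 0 0 0 .02;0 0 0 0 .02;0 0 0 0 .02;0 0 0 0 .02' 12; python3 -c "
import numpy as np
H=np.array([.5925,.3035]);k=np.array([.5589,.1355]);r=k-H
for t in (.1,.2,.23,.26):
  R=np.array([[np.cos(t),np.sin(t)],[-np.sin(t),np.cos(t)]]);d=R@r-r;f=.077
  print(t,d,'tool',d@[np.cos(f),np.sin(f)],d@[np.sin(f),-np.cos(f)])"
```

```text
clock: 4.77
ee_pos: [0.5593, 0.135, 0.121]
eef_rot: [0.999, 0.037, 0.001, -0.001]
contact_force: [2.4, 11.7, -3.4]
width: 0.025
gripper_force: 12.0
0.1 [-0.01660415  0.0041937 ] tool -0.016232359116965942 -0.005458533779257412
0.2 [-0.03270668  0.0100241 ] tool -0.03183867997357039 -0.012510329496814385
0.23 [-0.03741541  0.01208409] tool -0.036374995849449664 -0.014926425730180189
0.26 [-0.04206024  0.01428439] tool -0.04083679852122368 -0.01747750386555533
```

```bash
python3 -m handwheel '-.005 -.0024 0 .03 .02;-.005 -.0014 0 .03 .02;-.005 -.0014 0 .03 .02;-.005 -.0014 0 .03 .02;-.005 -.0014 0 .03 .02;0 0 0 0 .02'
```

```text
clock: 5.27
ee_pos: [0.5334, 0.1422, 0.121]
eef_rot: [0.999, -0.039, 0.0, -0.0]
contact_force: [1.8, 4.0, -3.8]
width: 0.0251
gripper_force: 12.0
```

```bash
for i in 1; do python3 -m handwheel '-.0033 -.0014 0 .02 .02;0 0 0 0 .02'; done;  python3 -m handwheel '-.0033 -.0010 0 .02 .02;0 0 0 0 .02'
```

```text
clock: 5.43
ee_pos: [0.5302, 0.1434, 0.121]
eef_rot: [0.999, -0.048, 0.0, -0.0]
contact_force: [1.2, 1.0, -0.5]
width: 0.0251
gripper_force: 12.0
clock: 5.6
ee_pos: [0.527, 0.1447, 0.121]
eef_rot: [0.998, -0.058, 0.0, -0.0]
contact_force: [1.1, 3.1, -1.5]
width: 0.0249
gripper_force: 12.0
```

```bash
python3 -m handwheel '-.0025 -.0007 0 .015 .02;0 0 0 0 .02'
```

```text
clock: 5.77
ee_pos: [0.5251, 0.1455, 0.121]
eef_rot: [0.998, -0.066, 0.001, -0.0]
contact_force: [4.8, 0.4, -3.4]
width: 0.0247
gripper_force: 12.0
```

```bash
python3 -m handwheel '-.0012 -.0003 0 .007 .02;0 0 0 0 .02'
```

```text
clock: 5.93
ee_pos: [0.5247, 0.1457, 0.1211]
eef_rot: [0.998, -0.069, 0.001, 0.0]
contact_force: [9.9, -1.9, -6.2]
width: 0.0249
gripper_force: 12.0
```

```bash
python3 -m handwheel '.0015 .0004 0 0 .02;0 0 0 0 .06;0 0 0 0 .091;0 0 0 0 .091;0 0 0 0 .091;0 0 0 0 .091;0 0 0 0 .091;0 0 0 0 .091'; python3 -m handwheel '0 0 -.04 0 .091;0 0 -.04 0 .091;0 0 -.02 0 .091;-.04 0 0 0 .091;-.04 0 0 0 .091;-.03 0 0 0 .091;0 0 0 0 .091'
python3 - <<'E'
from h import *
a=get_image("top");b=get_image("scene")
from scipy.optimize import least_squares
H0=np.array([.5925,.3035])
cu=proj(a,[[.575,.145,.168]])[0];print(cu)
for im,nm in((a,"top"),(b,"scene")):
  P=pts(im)
  k=P[(np.linalg.norm(P-[.526,.145,.138],axis=1)<.022)]
  s=least_squares(lambda c:np.linalg.norm(k-c,axis=1)-.013,[.527,.145,.137],loss="soft_l1",f_scale=.002);print(nm,"knob",len(k),s.x)
  for q in("latch","latch_depth","keeper","door"):
    for r in trace(q,im)[:2]:
      Q=pts(im,r["pixels"]);print(nm,q,round(r["score"],2),r["uv"],len(Q),np.percentile(Q,[2,50,98],axis=0).round(3).tolist() if len(Q) else "")
x,y=map(int,cu);save(a,"c.png",(x-70,y-50,x+70,y+50),5.6)
E
```

```text
clock: 6.6
ee_pos: [0.5251, 0.1453, 0.1209]
eef_rot: [0.998, -0.069, -0.0, 0.0]
contact_force: [-0.0, 0.5, -0.1]
width: 0.0687
gripper_force: 0.0
clock: 7.18
ee_pos: [0.4115, 0.1602, 0.2203]
eef_rot: [0.998, -0.068, -0.001, 0.0]
contact_force: [0.6, -0.0, -0.4]
width: 0.0911
gripper_force: 0.0
[262.96340563 228.36023939]
top knob 126 [0.52633973 0.14475612 0.13803546]
top latch 0.67 [268.3, 225.3] 145 [[0.574, 0.126, 0.108], [0.59, 0.137, 0.14], [0.61, 0.146, 0.143]]
top latch 0.33 [219.8, 167.1] 427 [[0.662, 0.221, 0.174], [0.691, 0.246, 0.188], [0.718, 0.274, 0.191]]
top latch_depth 0.73 [265.1, 221.7] 142 [[0.574, 0.126, 0.107], [0.59, 0.137, 0.14], [0.61, 0.146, 0.143]]
top door 0.68 [256.3, 233.3] 1158 [[0.52, 0.108, 0.008], [0.57, 0.165, 0.149], [0.603, 0.297, 0.17]]
scene knob 146 [0.52646756 0.14569229 0.13849707]
scene keeper 0.57 [275.7, 205.3] 45 [[0.61, 0.116, 0.143], [0.612, 0.136, 0.152], [0.616, 0.156, 0.16]]
```

View pics/c.png

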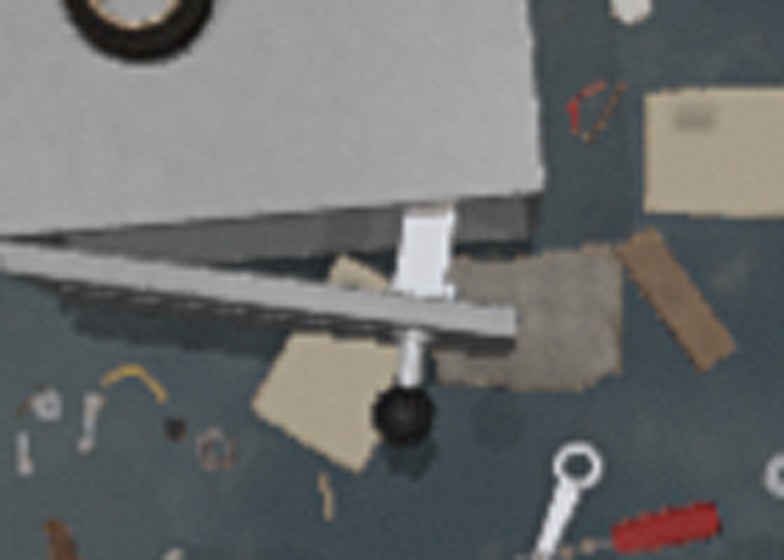

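The top view shows the white hook's arm in the gap (crop 400–455, 210–295), the door ajar at about 0.2 rad, and everything else undisturbed. I'll measure the hook's exact position.

```bash
python3 - <<'E'
from h import *
H=np.array([.5925,.3035]);a=.0755-.198
d=np.array([np.sin(a),-np.cos(a)]);m=np.array([np.cos(a),np.sin(a)])
im=get_image("top");px=im["pixels"].astype(int)
uv=np.array([[x,y] for y in range(178,278) for x in range(193,333)])
w=np.zeros(px.shape[:2],bool);w[205:245,240:300]=px[205:245,240:300].min(-1)>170
Q=pts(im,w);r=Q[:,:2]-H;D=r@d;M=r@m
s=(M>.002)&(M<.04)&(D>.12)&(D<.2)&(Q[:,2]>.125)&(Q[:,2]<.155)
print(s.sum(),"D",np.percentile(D[s],[1,5,50,95,99]).round(4),"M",np.percentile(M[s],[1,50,99]).round(4),"z",np.percentile(Q[s,2],[5,25,50,75,95]).round(4))
P=pts(im);r=P[:,:2]-H;D=r@d;M=r@m
t=(abs(P[:,2]-.168)<.005)&(D>.15)&(D<.2)
print("door top M",np.percentile(M[t&(M<.006)],[2,50,98]).round(4),"sheet front M at D~.15-.17",np.sort(M[t&(M>.02)&(D<.17)])[:8].round(4), "z",np.median(P[t&(M<.005),2]),np.median(P[t&(M>.03),2]))
E
```

```text
116 D [0.1566 0.1575 0.1664 0.1745 0.1753] M [0.0025 0.0173 0.0342] z [0.1376 0.1391 0.1399 0.1409 0.1422]
door top M [-0.0133 -0.0077 -0.0019] sheet front M at D~.15-.17 [0.0324 0.0326 0.0328 0.0336 0.0336 0.0347 0.035  0.0351] z 0.16762757502463754 0.16987613187963618
```

```bash
python3 -m handwheel '0 0 0 -.122 .091;0 0 0 -.122 .091;0 0 0 -.122 .091;0 0 0 -.122 .091;0 0 0 -.122 .091;0 0 0 -.122 .091;0 0 0 -.122 .091;0 0 0 -.122 .091;0 0 0 -.122 .091;0 0 0 -.122 .091'; python3 -m handwheel '0 0 0 -.122 .091;0 0 0 -.122 .091;0 0 0 -.122 .091;0 .04 0 0 .091;0 .04 0 0 .091;0 .04 0 0 .091;0 0 0 0 .091;0 0 0 0 .091'
cat >> h.py <<'E'
def rel(tx,ty):
    s=sense();q=s["eef_rot"];f=2*np.arctan2(q[1],q[0]);d=np.array([tx,ty])-s["ee_pos"][:2]
    print("phi",f,"tool dx dy",d@[np.cos(f),np.sin(f)],d@[np.sin(f),-np.cos(f)],"z",s["ee_pos"][2])
E
python3 -c "
from h import *
rel(.5368,.1431)"
```

```text
clock: 8.57
ee_pos: [0.4163, 0.1603, 0.2209]
eef_rot: [0.855, 0.518, -0.0, -0.0]
contact_force: [0.9, -0.4, -1.0]
width: 0.0911
gripper_force: 0.0
clock: 9.23
ee_pos: [0.5366, 0.1453, 0.2203]
eef_rot: [0.749, 0.662, -0.0, -0.0]
contact_force: [-0.7, 0.4, -0.1]
width: 0.0913
gripper_force: 0.0
phi 1.4475358385140813 tool dx dy -0.002156711769947453 0.0004242946767551661 z 0.22033313245049566
```

```bash
python3 -m handwheel '-.002 0 .035 0 .091;0 0 .03 0 .091;0 0 .007 0 .091;0 0 0 0 .091;0 0 0 0 .091;0 0 0 0 .091'; python3 -m handwheel '0 0 .003 0 .091;0 0 0 0 .091;0 0 0 0 .091'; python3 - <<'E'
from h import *
im=get_image("top");save(im,"d.png",(193,178,333,278),5.6)
E
```

```text
clock: 9.73
ee_pos: [0.5358, 0.1441, 0.1507]
eef_rot: [0.749, 0.663, 0.001, 0.0]
contact_force: [0.3, 0.2, -0.2]
width: 0.091
gripper_force: 0.0
clock: 9.98
ee_pos: [0.5353, 0.1438, 0.1466]
eef_rot: [0.749, 0.663, 0.0, 0.0]
contact_force: [-0.0, -0.4, 0.2]
width: 0.0908
gripper_force: 0.0
```

View pics/d.png

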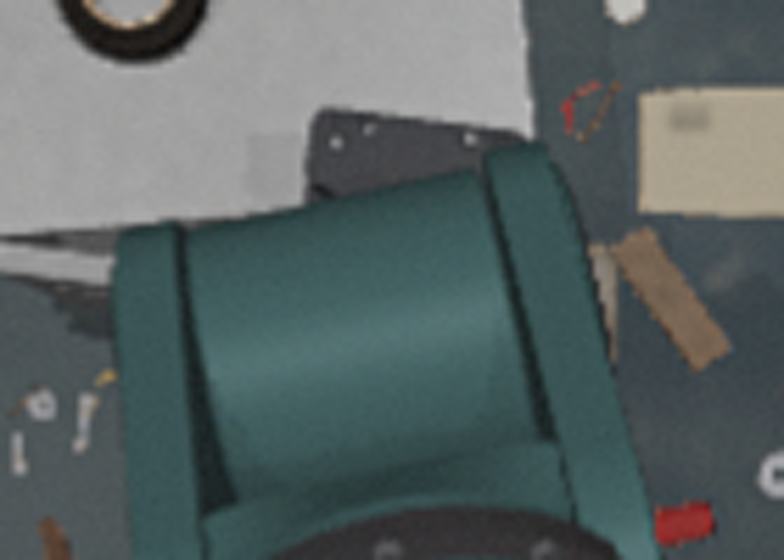

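The arm hides the gap, but there is no contact so far. I'll feel downwards now.

```bash
python3 -m handwheel '0 0 .003 0 .091;0 0 0 0 .091;0 0 0 0 .091' | grep -E "ee_pos|contact"; python3 -m handwheel '0 0 .002 0 .091;0 0 0 0 .091;0 0 0 0 .091'| grep -E "ee_pos|contact";  python3 -m handwheel '0 0 .002 0 .091;0 0 0 0 .091;0 0 0 0 .091'| grep -E "ee_pos|contact"
```

```text
ee_pos: [0.5349, 0.1437, 0.1428]
contact_force: [-0.2, -0.6, -0.7]
ee_pos: [0.535, 0.1437, 0.1408]
contact_force: [-0.2, 0.8, -0.5]
ee_pos: [0.5352, 0.1438, 0.139]
contact_force: [-0.8, -0.4, 2.7]
```

```bash
python3 -m handwheel '0 0 .002 0 .091;0 0 0 0 .091;0 0 0 0 .091' | grep -E "ee_pos|contact"; python3 -m handwheel '0 0 .002 0 .091;0 0 0 0 .091;0 0 0 0 .091'| grep -E "ee_pos|contact";  python3 -m handwheel '0 0 .0015 0 .091;0 0 0 0 .091;0 0 0 0 .091'| grep -E "ee_pos|contact"
```

```text
ee_pos: [0.5352, 0.1438, 0.137]
contact_force: [-0.2, -0.8, 3.3]
ee_pos: [0.5352, 0.1438, 0.135]
contact_force: [0.7, 0.5, 5.3]
ee_pos: [0.5351, 0.1438, 0.1335]
contact_force: [-0.6, -0.4, 6.6]
```

```bash
python3 -m handwheel '0 0 .0013 0 .091;0 0 0 0 .091;0 0 0 0 .091' | grep -E "ee_pos|contact"; python3 -m handwheel '0 0 0 0 .091'| grep -E "ee_pos|contact";  python3 -m handwheel '0 0 0 0 .091'| grep -E "ee_pos|contact"; python3 -m handwheel '0 0 0 0 .091'| grep -E "ee_pos|contact"
```

```text
ee_pos: [0.5352, 0.1438, 0.1323]
contact_force: [-1.2, -0.3, 6.2]
ee_pos: [0.5352, 0.1438, 0.1323]
contact_force: [-0.0, -0.5, 6.8]
ee_pos: [0.5352, 0.1438, 0.1323]
contact_force: [-0.2, -0.7, 6.0]
ee_pos: [0.5352, 0.1438, 0.1323]
contact_force: [-1.2, 0.5, 5.1]
```

```bash
python3 -m handwheel '0 -.004 0 0 .091;0 -.002 0 0 .091;0 0 0 0 .091' | grep -E "ee_pos|contact"; python3 -m handwheel '0 -.003 0 0 .091;0 0 0 0 .091'| grep -E "ee_pos|contact";  python3 -m handwheel '0 -.002 0 0.01 .091;0 0 0 0 .091'| grep -E "ee_pos|contact"
```

```text
ee_pos: [0.5289, 0.1445, 0.1323]
contact_force: [-0.1, -1.2, 6.3]
ee_pos: [0.526, 0.1449, 0.1323]
contact_force: [-0.1, -0.4, 6.5]
ee_pos: [0.5243, 0.1454, 0.1325]
contact_force: [0.2, 1.8, 5.8]
```

```bash
python3 -m handwheel '.0008 -.003 0 .018 .091;0 0 0 0 .091' | grep -E "ee_pos|contact"; python3 -m handwheel '.0014 -.005 0 .03 .091;0 0 0 0 .091'| grep -E "ee_pos|contact"
```

```text
ee_pos: [0.5214, 0.1467, 0.1324]
contact_force: [-0.3, 2.3, 5.9]
ee_pos: [0.5163, 0.1488, 0.1323]
contact_force: [0.4, 2.2, 5.8]
```

```bash
python3 -m handwheel '.0014 -.005 0 .03 .091;0 0 0 0 .091' | grep -E "ee_pos|contact"; python3 -m handwheel '.0014 -.005 0 .03 .091;0 0 0 0 .091'| grep -E "ee_pos|contact"
```

```text
ee_pos: [0.5117, 0.1511, 0.1324]
contact_force: [0.7, 1.8, 6.3]
ee_pos: [0.5071, 0.1536, 0.1324]
contact_force: [0.0, 1.5, 5.4]
```

```bash
python3 -m handwheel '.0014 -.005 0 .03 .091;.0014 -.005 0 .03 .091;.0014 -.005 0 .03 .091;0 0 0 0 .091' | grep -E "ee_pos|contact"; python3 -m handwheel '.0014 -.005 0 .03 .091;.0014 -.005 0 .03 .091;0 0 0 0 .091' | grep -E "ee_pos|contact"; python3 - <<'E'
from h import *
im=get_image("scene");save(im,"e.png",(150,130,430,340),2.8)
E
```

```text
ee_pos: [0.4938, 0.1617, 0.1324]
contact_force: [0.4, 1.9, 6.3]
ee_pos: [0.4854, 0.1678, 0.1324]
contact_force: [-0.1, 1.7, 5.7]
```

View pics/e.png

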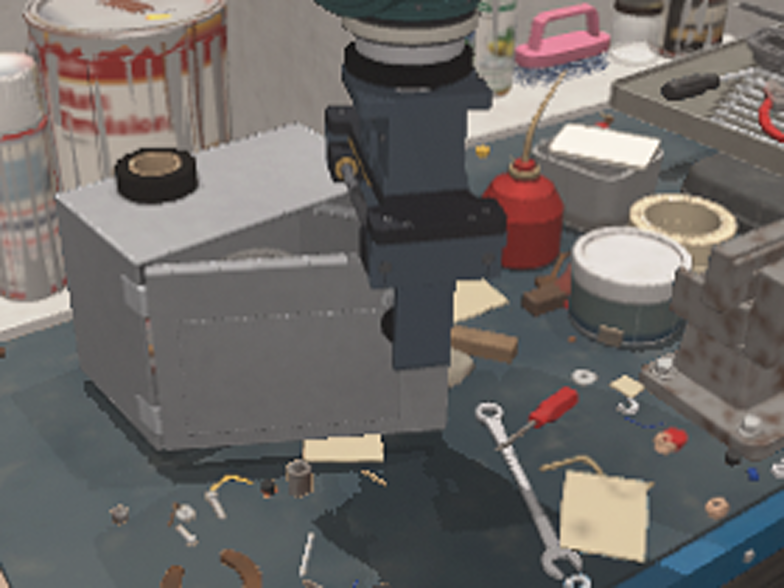

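The door has swung to about 0.48 rad and the hook is free of the keeper. I'll lift off the hook and check the space to the left.

```bash
python3 -m handwheel '0 0 -.006 0 .091;0 0 -.006 0 .091;0 0 0 0 .091' | grep -E "ee_pos|contact"; python3 - <<'E'
from h import *
for n in("top","scene"):
  P=pts(get_image(n));m=(P[:,2]>.1)&(P[:,0]>.25)&(P[:,0]<.55)&(P[:,1]>.3)&(P[:,1]<.6)
  print(m.sum(),np.percentile(P[m],[0,5,50,95,100],axis=0).round(3).tolist() if m.any() else "")
E
```

```text
ee_pos: [0.4857, 0.1672, 0.1451]
contact_force: [-0.0, 0.4, 1.4]
7030 [[0.25, 0.504, 0.1], [0.265, 0.515, 0.111], [0.36, 0.566, 0.208], [0.524, 0.594, 0.37], [0.55, 0.6, 0.373]]
9892 [[0.25, 0.507, 0.1], [0.26, 0.519, 0.124], [0.316, 0.561, 0.209], [0.517, 0.595, 0.356], [0.55, 0.6, 0.369]]
```

```bash
python3 -m handwheel '.0018 -.0066 0 .04 .091;.0027 -.01 0 .06 .091;.0027 -.01 0 .06 .091;.0027 -.01 0 .06 .091;.0027 -.01 0 .06 .091;.0027 -.01 0 .06 .091;.0027 -.01 0 .06 .091;0 0 0 0 .091' | grep -E "ee_pos|contact"; python3 -m handwheel '.0027 -.01 0 .06 .091;.0027 -.01 0 .06 .091;.0027 -.01 0 .06 .091;.0027 -.01 0 .06 .091;.0027 -.01 0 .06 .091;.0027 -.01 0 .06 .091;.0018 -.0066 0 .04 .091;0 0 0 0 .091;0 0 0 0 .091' | grep -E "ee_pos|contact|clock"
```

```text
ee_pos: [0.4379, 0.2181, 0.1437]
contact_force: [0.1, 0.3, -0.4]
clock: 15.68
ee_pos: [0.4157, 0.2816, 0.1439]
contact_force: [-0.6, -0.9, -0.4]
```

```bash
python3 -m handwheel '0 .006 0 0 .091;0 0 0 0 .091;0 0 -.04 0 .091;0 0 -.04 0 .091;0 0 -.04 0 .091;0 .04 0 0 .091;0 .04 0 0 .091;0 .04 0 0 .091;0 .04 0 0 .091;0 0 0 0 .091' | grep -E "ee_pos|contact|clock";python3 - <<'E'
from h import *
from scipy.optimize import least_squares
a=get_image("scene");b=get_image("top")
cv2.imwrite("pics/f.png",cv2.resize(np.hstack([a["pixels"],b["pixels"]])[:,:,::-1],(800,300),interpolation=cv2.INTER_AREA))
for im in(a,b):
  P=pts(im);P=P[(P[:,2]>.03)&(P[:,2]<.165)&(P[:,0]>.37)&(P[:,0]<.57)&(P[:,1]>.18)&(P[:,1]<.4)]
  if len(P)>50:
    l=cv2.fitLine(P[:,:2].astype(np.float32),cv2.DIST_WELSCH,0,.01,.01).ravel();v=l[:2]*(-np.sign(l[0]))
    print(len(P),"theta",np.arctan2(-v[0],-v[1])+.0755)
E
```

```text
clock: 16.52
ee_pos: [0.4791, 0.1226, 0.2644]
contact_force: [0.1, 0.6, 0.0]
5244 theta 1.2748163
411 theta 1.5970796
```

View pics/f.png

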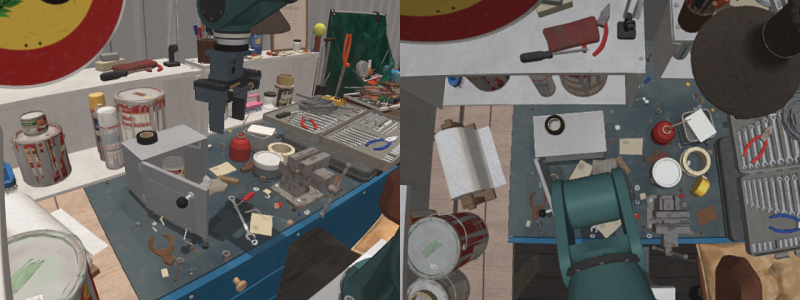

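The door stands open at about 73° (knob at 185,197 in the scene half). The tape, tin and can haven't moved and the gripper is clear of everything.

```bash
python3 -c "
from plant import job_done
print(job_done())"
```

```text
the job is handed in; nothing more can be done
None
```

The cupboard door is open at about 73° by camera: drawn to the catch, hook pressed down about 7 mm at about 6 N, door swung wide and let go; the tape, tin and can stayed put, and the job was handed in at about 17 s on the clock, with no verdict returned.

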